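# Zero the portion counter's two thumbwheels

### The job

Set the portion counter back to zero for the next sitting: with a fingertip against the teeth at its edge, push each of its two white wheels round anticlockwise (seen from above), click by click, until the wheel's arrow points at the upright peg behind that wheel, and do not click on past the peg. Leave both wheels seated in their clicks at the pegs; do not lift the counter or shove it about, and do not disturb the things round it.

Things in the scene. Friction and masses are not known exactly. Their poses are not given: they have to be found in the camera images.
- counter: portion counter: flat aluminium housing, 140 x 284 mm, top 26 mm above the table, 1.3 to 2.1 kg, loose on rubber feet. Origin at the centre of its underside; y runs along its length from right wheel to left, +x to the pegs' side, away from the robot (within 0.35 rad). Wheels lie flat on top, axles at y = +76 and -76 mm. Pips beside a wheel tell the clicks to go when the arrow points at them
- left_peg (a point): top of the left wheel's zero peg: upright steel pin, 10 mm thick, top 55 mm above the table, 62 mm to the counter's +x from the wheel's axle
- right_peg (a point): top of the right wheel's zero peg: upright steel pin, 10 mm thick, top 55 mm above the table, 62 mm to the counter's +x from the wheel's axle
- left_hub (a point): top centre of the left wheel (+y side), on its axle, 46 mm above the table. White disc, radius 31 mm, with six radial teeth 8 mm wide reaching to radius 54 mm, all 28 to 46 mm above the table; gaps 40 mm wide at radius 48. A black arrow, 5 mm high, runs from the axle along one tooth. At rest teeth stand at 0, 60, 120.. degrees from the counter's +x, gaps half-way between
- right_hub (a point): top centre of the right wheel (-y side), on its axle, 46 mm above the table. White disc, radius 31 mm, with six radial teeth 8 mm wide reaching to radius 54 mm, all 28 to 46 mm above the table; gaps 40 mm wide at radius 48. A black arrow, 5 mm high, runs from the axle along one tooth. At rest teeth stand at 0, 60, 120.. degrees from the counter's +x, gaps half-way between
- left_wheel (a joint): angle of the left wheel, rad, growing anticlockwise seen from above; 0: arrow at its peg. One click is 1.047 rad (60 degrees). A sprung pawl draws it to the nearest whole click, tipping over half-way. Starts one to three clicks short of zero (about -1.05, -2.09 or -3.14). A click takes 1 to 2 N at the teeth; the damped wheel then settles within a second
- right_wheel (a joint): angle of the right wheel, rad, growing anticlockwise seen from above; 0: arrow at its peg. One click is 1.047 rad (60 degrees). A sprung pawl draws it to the nearest whole click, tipping over half-way. Starts one to three clicks short of zero (about -1.05, -2.09 or -3.14). A click takes 1 to 2 N at the teeth; the damped wheel then settles within a second
- salt_shaker: bystander: salt shaker, 44 mm thick, 90 mm tall, behind the counter; origin at its underside
- pepper: bystander: pepper jar, 46 mm thick, 106 mm tall, behind the counter; origin at its underside
- spoon_1: bystander: steel spoon, 188 x 38 x 15 mm, lying in front of the counter; origin at its underside
- dial_timer: bystander: round dial timer, 72 mm wide, 37 mm tall, to the left; origin at its underside
- small_dish_1: bystander: small dish, 90 mm wide, 20 mm tall, to the right; origin at its underside

How it is judged (in metres and radians):
At the end, for the whole second after the job is handed in: Both wheels rest in their zero click, arrows at the pegs within 0.17 rad; the counter stands flat and still within 30 mm of where it was (value of joint left_wheel between -0.17 and 0.17 rad and velocity of joint left_wheel between -0.1 and 0.1 rad/s and value of joint right_wheel between -0.17 and 0.17 rad and velocity of joint right_wheel between -0.1 and 0.1 rad/s and distance of counter from where it was at the start of the episode below 0.03 m and angle between counter's own z axis and vertical below 0.05 rad and linear speed of counter below 0.02 m/s); the robot touches nothing.
It fails at once if a wheel was clicked on past its zero peg (value of joint any of left_wheel, right_wheel above 0.55 rad).
It fails at once if the counter was lifted, tipped or shoved more than 30 mm (distance of counter from where it was at the start of the episode above 0.03 m or height (world z) of counter above 0.012 m or angle between counter's own z axis and vertical above 0.12 rad).
It fails at once if a bystander was moved more than 25 mm (distance of any of salt_shaker, pepper, spoon_1, dial_timer, small_dish_1 from where it was at the start of the episode above 0.025 m).
It also fails if it takes over 72 s, if anything falls off the work surface, if the arm or the gripper's body presses on something with over 40 N, if the wrist force passes 120 N, or if a joint passes its speed limit or range.

### The arm

A 6-joint arm with a two-finger parallel gripper is mounted at the origin on a cart in front of the work surface, level with it; the furniture and walls round the work are solid. World frame = base frame: x ahead of the robot, y to its left, z up, the work surface at z = 0. Lengths are in m, angles in degrees, forces in N, time in s.
With the tool pointing down it reaches from about 0.25 to 0.725 m from the base axis. Payload 9.7 kg.
Tool frame: the origin (TCP) lies on the centre line of the jaws, within the pads' length; the fingertips stand 17 mm ahead of it and the grasp point (between the pads) lies 2 mm behind it (bot.nose_length is the distance from the TCP to the fingertips, in m); x points along the fingers, y is the direction in which the jaws open and shut, and the axes are right-handed (so a half turn about x gives the same grasp; the last joint's range is limited). The gripper opens to 85 mm and grips with 20 to 120 N. Pads are 22 mm wide; open, the fingers measure 114 mm over their backs; the gripper's body (76 mm by 85 mm) begins 54 mm behind the grasp point. The pads swing forward as they close: fully open they stand 13 mm farther back than shut.
Start: joints at [71.677, 4.979, 10.078, 95.1, 0, 90], TCP at [0.173, 0.522, 0.248] pointing down, gripper open.
Joint ranges: [-179.16, 179.16], [-48.56, 103.87], [-65.8, 70.77], [-126.05, 130.52], [-82.76, 87.17], [-180, 180]. Speed limits (degrees/s): [127.2, 127.2, 147.25, 180, 180, 180].

### API

Orientations are given as [roll, pitch, yaw] about the fixed x, y, z axes, in that order (R = Rz(yaw) Ry(pitch) Rx(roll)).
In Python, from workcell import bot, viewer, ticket gives the robot as it stands.
- The arm moves only by the tool jog_arm, never from a script. Its argument "deltas" is a list of rows, each an object of numbers: "fingers": the opening, from 0 (shut) to 1 (fully open); "x", "y", "z": the shift along the world's x, y, z in mm; "twist": the turn about the world's z in degrees. A call has 1 to 10 rows; each row is the pose to reach, as a shift and turn from the pose measured when the call began; what a row does not reach only later rows make up. A row lasts 1/10 s, in which the tool goes at most 50 mm and 8.59 degrees, less where a joint would pass 70% of its speed; a pose out of reach is approached as far as the arm can. A call with a gripper value outside its range is refused whole. The fingers move at their own pace and stop on an object; "grip_force" is the grip in N (left out, the last holds). Time passes only in rows, so rows that repeat a pose let the fingers close. It gives the time, the measured TCP pose, the force and the opening at its end, in the units of the state.
- bot.get_obs(): the state, without advancing time (a new reading comes with each control period).
- viewer.camera(name): name is "side" or "top" or "wrist"; returns a dict with "image" (400x640x3 uint8, red, green, blue), "fovy" (degrees; the focal length in pixels is half the picture's height over the tangent of half this angle, whatever the lens; pixels are square), "cx", "cy" (the principal point, pixels), "world_to_cam" (4x4, takes a point from world to camera coordinates); the wrist camera has in their place "tool_from_camera" (4x4, takes a point from camera to tool coordinates, whose origin is the TCP and whose axes are the tool frame's). Camera axes: x right, y down, z forward; pixel columns grow to the right and rows downward; lengths in m; the calibration is good to about 2 mm. A picture is of the moment at which its call begins: read the wrist's pose just before it. There is no depth.
- ticket.job_done(): hands the job in, once; it reports no verdict.
The state is a dict: "time": time; "q": joint angles; "qd": joint speeds; "joint_efforts": joint torques, N m; "ee_pos": TCP position; "tcp_rot": TCP orientation; "wrist_force": force on the tool from outside, world axes, zero at the start; "torque": the same for the moment, N m; "opening": finger opening in m.
Only numpy, scipy, OpenCV 4.12 (cv2) and the standard library are available. Lean on these libraries where they do the work, as an engineer would, in place of code of your own. Each camera call takes 0.05 s, during which the arm holds its last target.

## Working session

There is one attempt and no reset: what is moved stays moved. The work goes in short steps, Python scripts to look and compute and a tool call to move; the robot and the scene stay as the last step left them, time stands still between calls to the robot, and variables do not carry over. Pictures are saved under pics/ and viewed, and the job is handed in when it is done.

Besides the shell and the picture viewer there is one more tool, called after "Call:" as a command line: name --argument value ..., lists and objects as JSON in quotes. jog_arm: Moves the arm, as the interface text tells. Its arguments: {"type":"object","properties":{"deltas":{"type":"array"},"grip_force":{"type":"number"}},"required":["deltas"]}

```bash
ls; mkdir -p pics
python3 - <<'E'
from workcell import bot, viewer
import cv2
o=bot.get_obs();print(o, bot.nose_length)
for n in("top","side"):
    c=viewer.camera(n);cv2.imwrite(f"pics/{n}0.png",c["image"][:,:,::-1]);print(n,c["fovy"],c["cx"],c["cy"],c["world_to_cam"])
E
```

```text
pics
{'time': 0.0, 'q': array([7.16765531e+01, 5.01042657e+00, 1.00336470e+01, 9.50987201e+01,
       5.79513167e-04, 9.00001401e+01]), 'qd': array([ 0.00833743, -0.05700847, -0.01401191,  0.01693365, -0.08730371,
        0.05420999]), 'joint_efforts': array([ 5.79599655e-04, -5.20388496e+01,  4.64799964e+01,  1.64557330e-02,
       -3.24959183e-05,  1.12498401e-05]), 'ee_pos': array([0.17284205, 0.52191815, 0.24758228]), 'tcp_rot': array([ -90.43963597,   89.92449801, -108.76322335]), 'wrist_force': array([-0.09106148, -0.05645798,  0.13622539]), 'torque': array([-0.07762488,  0.0159955 , -0.03309004]), 'opening': 0.08544813348914382} 0.017
top 50.65654951817862 323.67871227462103 192.07166215185686 [[ 0.02440185 -0.99966705  0.0083866  -0.04036737]
 [-0.99860882 -0.02476656 -0.04655161  0.58506147]
 [ 0.04674381 -0.00723899 -0.99888068  1.26649285]
 [ 0.          0.          0.          1.        ]]
side 46.402896943272644 315.74186136523156 199.4074787330833 [[ 0.85721415 -0.5148172  -0.01213086 -0.52069318]
 [-0.32691319 -0.52583478 -0.78525509  0.25013482]
 [ 0.39788399  0.67709751 -0.61905355  1.02754377]
 [ 0.          0.          0.          1.        ]]
```

View pics/top0.png

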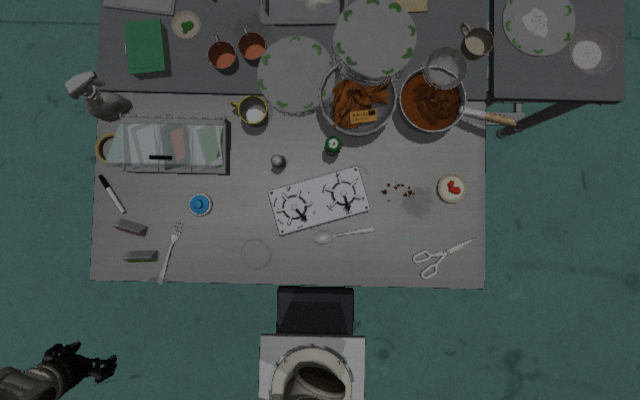

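View pics/side0.png

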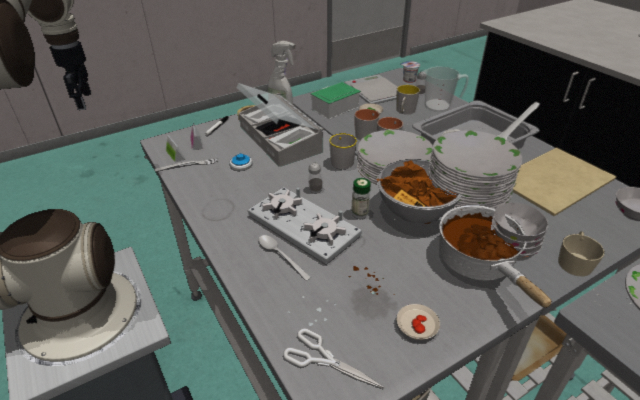

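The top view shows the counter at about (318,200), with wheels near (293,207) and (344,189). I'll zoom in.

Run:
```python
import cv2
a=cv2.imread("pics/top0.png")[160:245,260:380];cv2.imwrite("pics/top0z.png",cv2.resize(a,None,fx=6.5,fy=6.5,interpolation=cv2.INTER_CUBIC))
a=cv2.imread("pics/side0.png")[175:270,235:370];cv2.imwrite("pics/side0z.png",cv2.resize(a,None,fx=5.9,fy=5.9,interpolation=cv2.INTER_CUBIC))
```

```text
(no output)
```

View pics/top0z.png

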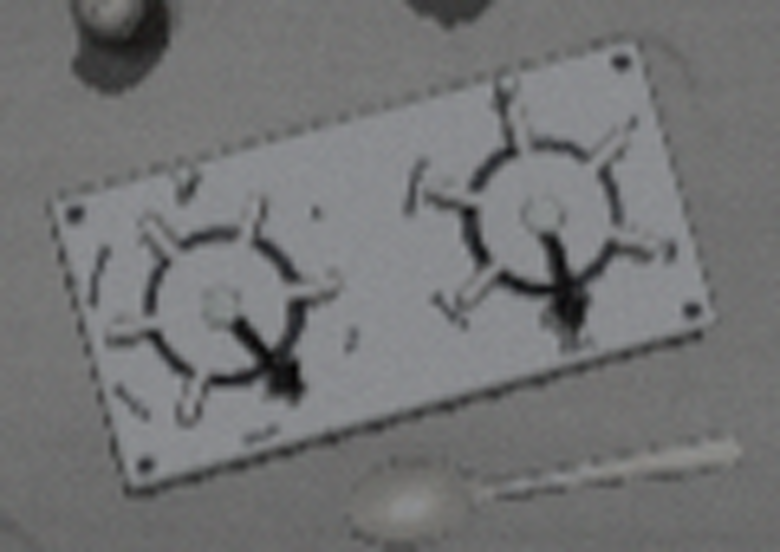

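View pics/side0z.png

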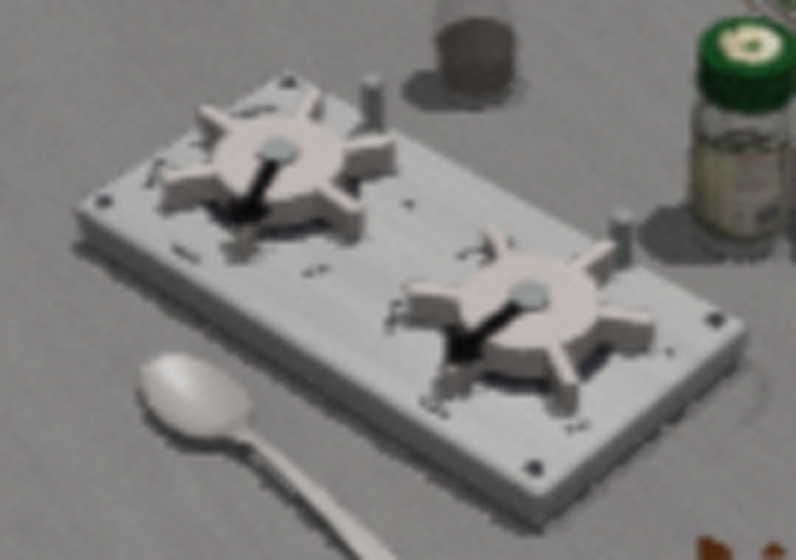

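The top view shows the right arrow opposite its peg, so about 3 clicks to go. The left wheel's teeth seem off their rest angles and it may still be settling, so I'll measure it by triangulation across both views.

```bash
cat > h.py <<'E'
import numpy as np, cv2
from workcell import bot, viewer
def K(c):
    f=200/np.tan(np.radians(c["fovy"]/2));return np.array([[f,0,c["cx"]],[0,f,c["cy"]],[0,0,1]])
def P(c): return K(c)@np.array(c["world_to_cam"])[:3]
def ray(c,uv,z):
    W=np.array(c["world_to_cam"]);R=W[:3,:3];t=W[:3,3];o=-R.T@t
    d=R.T@np.linalg.inv(K(c))@np.array([uv[0],uv[1],1.]);return o+d*(z-o[2])/d[2]
def tri(c1,p1,c2,p2):
    X=cv2.triangulatePoints(P(c1),P(c2),np.array(p1,float).reshape(2,1),np.array(p2,float).reshape(2,1));return (X[:3]/X[3]).ravel()
E
python3 - <<'E'
from h import *
T=viewer.camera("top");S=viewer.camera("side")
cv2.imwrite("pics/top1.png",T["image"][:,:,::-1])
t=lambda x,y:(260+x/6.5-.42,160+y/6.5-.42)
s=lambda x,y:(235+x/5.9-.42,175+y/5.9-.42)
pts={"lh":((222,305),(280,148),.046),"rh":((543,215),(530,294),.046),"lp":((185,178),(373,80),.055),"rp":((503,82),(623,215),.055),
"la":((290,388),(243,212),.046),"ra":((570,312),(462,350),.046)}
for k,(a,b,z) in pts.items(): print(k,tri(T,t(*a),S,s(*b)).round(4),ray(T,t(*a),z).round(4),ray(S,s(*b),z).round(4))
for n,p in dict(BL=(75,213),BR=(621,62),FR=(692,310),FL=(146,465)).items(): print(n,ray(T,t(*p),.026).round(4))
E
```

```text
lh [0.5395 0.0611 0.0522] [0.5396 0.0615 0.046 ] [0.5428 0.0682 0.046 ]
rh [ 0.5838 -0.0829  0.051 ] [ 0.5841 -0.0832  0.046 ] [ 0.5868 -0.078   0.046 ]
lp [0.597  0.0786 0.0567] [0.5963 0.0792 0.055 ] [0.5988 0.0804 0.055 ]
rp [ 0.6436 -0.0634  0.0548] [ 0.6434 -0.0633  0.055 ] [ 0.6436 -0.0637  0.055 ]
la [0.5036 0.0291 0.0526] [0.5028 0.0296 0.046 ] [0.5073 0.0361 0.046 ]
ra [ 0.5411 -0.0966  0.05  ] [ 0.5403 -0.0964  0.046 ] [ 0.5439 -0.0932  0.046 ]
BL [0.5806 0.1316 0.026 ]
BR [ 0.6568 -0.1188  0.026 ]
FR [ 0.5428 -0.154   0.026 ]
FL [0.4656 0.0956 0.026 ]
```

Run:
```python
from h import *
from scipy.spatial.transform import Rotation as R
o=bot.get_obs();M=R.from_euler('xyz',o["tcp_rot"],degrees=True).as_matrix();print(M.round(3))
print("tool y yaw",np.degrees(np.arctan2(M[1,1],M[0,1])),o["time"])
```

```text
[[-0.     0.314  0.949]
 [-0.001  0.949 -0.314]
 [-1.    -0.001  0.   ]]
tool y yaw 71.67715225370105 0.2
```

Call:
jog_arm --deltas '[{"x": 312,"y": -448,"z": -20,"twist": -54.7,"fingers": 0},{"x": 312,"y": -448,"z": -20,"twist": -54.7,"fingers": 0},{"x": 312,"y": -448,"z": -20,"twist": -54.7,"fingers": 0},{"x": 312,"y": -448,"z": -20,"twist": -54.7,"fingers": 0},{"x": 312,"y": -448,"z": -20,"twist": -54.7,"fingers": 0},{"x": 312,"y": -448,"z": -20,"twist": -54.7,"fingers": 0},{"x": 312,"y": -448,"z": -20,"twist": -54.7,"fingers": 0},{"x": 312,"y": -448,"z": -20,"twist": -54.7,"fingers": 0},{"x": 312,"y": -448,"z": -20,"twist": -54.7,"fingers": 0},{"x": 312,"y": -448,"z": -20,"twist": -54.7,"fingers": 0}]'

```text
time: 1.2
ee_pos: [0.4591, 0.11, 0.2296]
tcp_rot: [-93.3, 90.0, -166.3]
wrist_force: [1.2, 0.4, 0.2]
opening: -0.0002
```

Call:
jog_arm --deltas '[{"x": 26,"y": -36,"z": -20,"twist": 0},{"x": 26,"y": -36,"z": -20},{"x": 26,"y": -36,"z": -20},{"x": 26,"y": -36,"z": -20}]'

```text
validation failed for argument at $.de...
```

```bash
cat > snap.py <<'E'
import sys
from h import *
from scipy.spatial.transform import Rotation as R
n=sys.argv[1]
o=bot.get_obs();M=R.from_euler('xyz',o["tcp_rot"],degrees=True).as_matrix()
w=viewer.camera("wrist");T=np.eye(4);T[:3,:3]=M;T[:3,3]=o["ee_pos"]
w["world_to_cam"]=np.linalg.inv(T@np.array(w["tool_from_camera"]))
cv2.imwrite(f"pics/w{n}.png",w["image"][:,:,::-1])
np.savez(f"pics/w{n}.npz",W=w["world_to_cam"],fovy=w["fovy"],cx=w["cx"],cy=w["cy"])
t=viewer.camera("top");a=t["image"][160:245,260:380,::-1]
s=viewer.camera("side");b=s["image"][175:270,235:370,::-1]
a=cv2.resize(a,(400,283),interpolation=cv2.INTER_CUBIC);b=cv2.resize(b,(400,283),interpolation=cv2.INTER_CUBIC)
cv2.imwrite(f"pics/s{n}.png",np.hstack([a,b]))
print(o["time"],o["ee_pos"].round(4),"jaw yaw",np.degrees(np.arctan2(M[1,1],M[0,1])).round(2),o["wrist_force"].round(2))
print("cam",np.linalg.inv(w["world_to_cam"])[:3,3].round(3))
E
python3 snap.py 1
```

```text
1.2 [0.4591 0.11   0.2296] jaw yaw 16.97 [1.18 0.42 0.23]
cam [0.44  0.173 0.355]
```

View pics/w1.png

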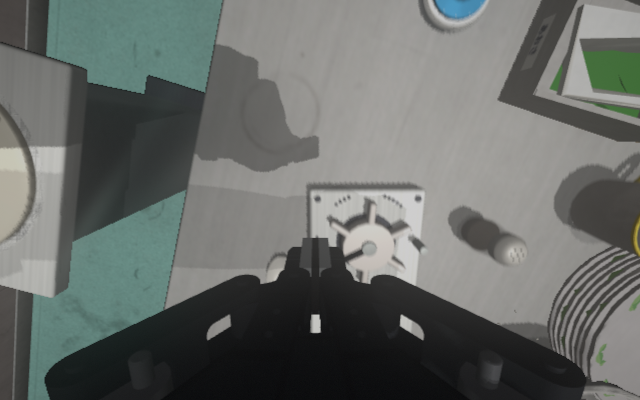

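View pics/s1.png

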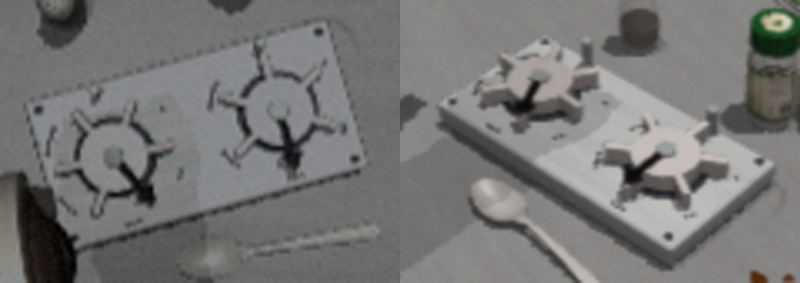

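The wrist view shows the left wheel's hub at (368,247) and its peg at (418,243), with the teeth lying about half-way between clicks. I'll measure the arrow angle over time from the top view.

Call:
jog_arm --deltas '[{"x": 26,"y": -36,"z": -20,"twist": 0,"fingers": 0},{"x": 26,"y": -36,"z": -20,"twist": 0,"fingers": 0},{"x": 26,"y": -36,"z": -20,"twist": 0,"fingers": 0},{"x": 26,"y": -36,"z": -20,"twist": 0,"fingers": 0}]'

```text
time: 1.75
ee_pos: [0.4849, 0.0746, 0.2094]
tcp_rot: [-95.6, 89.9, -168.9]
wrist_force: [-0.7, 0.6, -0.1]
opening: -0.0
```

```bash
cat > ang.py <<'E'
from h import *
HUB={"L":(0.5398,0.0613),"R":(0.584,-0.083)}
def angs(c,z=.050):
    g=cv2.resize(c["image"],None,fx=6,fy=6,interpolation=cv2.INTER_CUBIC).max(2)
    out={}
    Pm=P(c)
    for k,h in HUB.items():
        # mask black pixels within r 10..50 of hub; polar histogram in world angle
        best=[]
        ys,xs=np.mgrid[0:g.shape[0],0:g.shape[1]]
        u=Pm@np.array([h[0],h[1],z,1]);u=u[:2]/u[2]*6+2.5
        m=(g<55)&(np.hypot(xs-u[0],ys-u[1])<50*6)
        pts=np.array([ray(c,((x-2.5)/6,(y-2.5)/6),z)[:2] for y,x in np.argwhere(m)])
        if len(pts)==0: out[k]=None;continue
        d=pts-h;r=np.hypot(*d.T);d=d[(r>.012)&(r<.03)];
        if len(d)==0: out[k]=None;continue
        a=np.degrees(np.arctan2(d.mean(0)[1],d.mean(0)[0]))-17
        out[k]=((a+360)%360-360,len(d))
    return out
if __name__=="__main__":
    import sys
    for n in("top","side"): print(n,angs(viewer.camera(n)))
E
python3 snap.py 2; python3 ang.py
python3 - <<'E'
from ang import *
c=viewer.camera("top");c["image"]=cv2.imread("pics/top0.png")[:,:,::-1];print(angs(c))
c=viewer.camera("side");c["image"]=cv2.imread("pics/side0.png")[:,:,::-1];print(angs(c))
E
```

```text
1.75 [0.4849 0.0746 0.2094] jaw yaw 16.75 [-0.69  0.62 -0.12]
cam [0.466 0.138 0.335]
top {'L': (np.float64(-189.9933912270555), 2409), 'R': (np.float64(-178.1381643284832), 422)}
side {'L': (np.float64(-156.68627813719655), 331), 'R': (np.float64(-180.26492288774742), 379)}
{'L': (np.float64(-156.08909616825852), 433), 'R': (np.float64(-178.22754625847907), 426)}
{'L': (np.float64(-156.54197029384622), 293), 'R': (np.float64(-180.09311752895186), 390)}
```

View pics/w2.png

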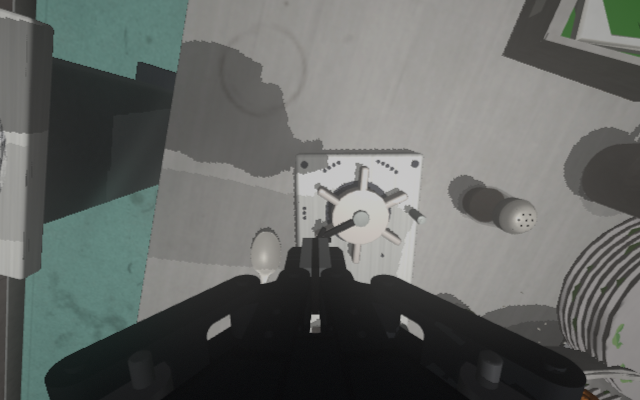

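View pics/s2.png

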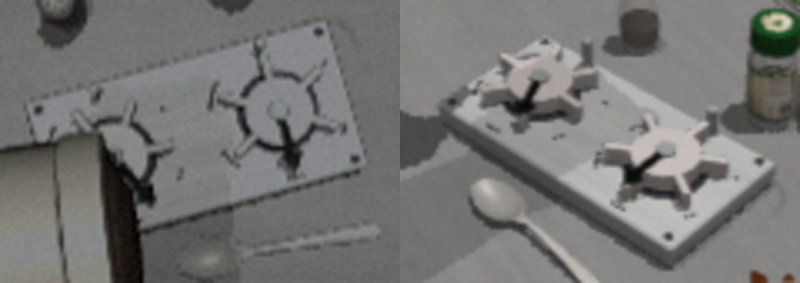

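Both views put the left arrow steady at -156°, off its click, and the right arrow at about -180°. The left wheel doesn't seem to seat itself, so I'll check it after each push. Next I descend over the left wheel's front gap.

Call:
jog_arm --deltas '[{"x": 0,"y": -24,"z": -40,"twist": 0,"fingers": 0},{"x": 0,"y": -24,"z": -80,"twist": 0,"fingers": 0},{"x": 0,"y": -24,"z": -115,"twist": 0,"fingers": 0},{"x": 0,"y": -24,"z": -115,"twist": 0,"fingers": 0},{"x": 0,"y": -24,"z": -115,"twist": 0,"fingers": 0}]'

```text
time: 2.6
ee_pos: [0.4851, 0.0501, 0.0951]
tcp_rot: [-88.2, 89.9, -161.5]
wrist_force: [-0.3, -0.5, 2.0]
opening: -0.0003
```

```bash
python3 snap.py 3; python3 ang.py
```

```text
2.6 [0.4851 0.0501 0.0951] jaw yaw 16.74 [-0.33 -0.53  1.95]
cam [0.466 0.113 0.22 ]
top {'L': (np.float64(-295.02360824902917), 718), 'R': (np.float64(-178.37782370454073), 436)}
side {'L': (np.float64(-156.57932046175952), 327), 'R': (np.float64(-180.13093581760918), 368)}
```

View pics/w3.png

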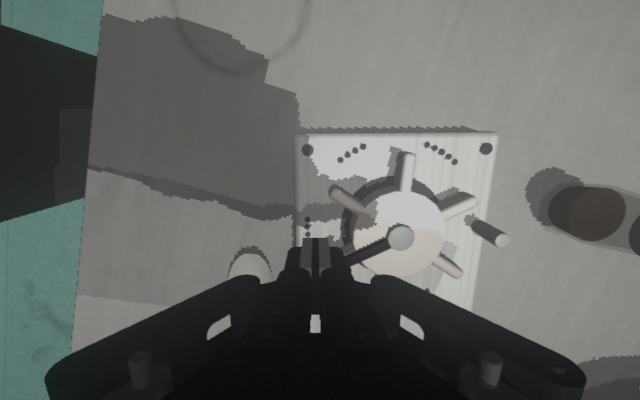

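View pics/s3.png

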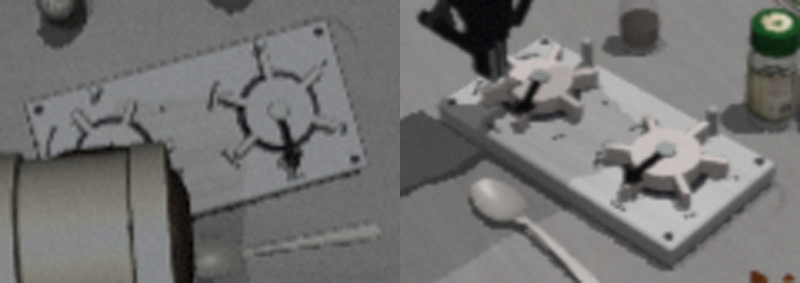

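Run:
```python
from h import *
d=np.load("pics/w3.npz");c=dict(world_to_cam=d["W"],fovy=d["fovy"],cx=d["cx"],cy=d["cy"])
def pr(p): u=P(c)@np.append(p,1);return (u[:2]/u[2]).round(0)
print(K(c)[0,0])
for p in([.4851,.0501,.0781],[.4851,.0501,.046],[.4851,.0501,.034],[.54,.061,.051],[.597,.0785,.055]):print(p,pr(np.array(p)))
# tip width
W=np.array(c["world_to_cam"]);z=(W@[.4851,.0501,.0781,1])[2];print("tip width mm",28/K(c)[0,0]*z*1000)
print(ray(c,(400,237),.051),ray(c,(501,240),.055))
```

```text
283.7135550199815
[0.4851, 0.0501, 0.0781] [315. 254.]
[0.4851, 0.0501, 0.046] [315. 233.]
[0.4851, 0.0501, 0.034] [315. 227.]
[0.54, 0.061, 0.051] [402. 244.]
[0.597, 0.0785, 0.055] [499. 246.]
tip width mm 15.261838040701441
[0.537112   0.06509139 0.051     ] [0.59644144 0.08252882 0.055     ]
```

Call:
jog_arm --deltas '[{"x": 0,"y": 0,"z": -15,"twist": 0,"fingers": 0},{"x": 0,"y": 0,"z": -30,"twist": 0,"fingers": 0},{"x": 0,"y": 0,"z": -42,"twist": 0,"fingers": 0},{"x": 0,"y": 0,"z": -42,"twist": 0,"fingers": 0},{"x": 0,"y": 0,"z": -42,"twist": 0,"fingers": 0}]'

```text
time: 3.35
ee_pos: [0.4857, 0.0501, 0.0534]
tcp_rot: [-11.1, 90.0, -84.3]
wrist_force: [-0.1, 0.2, 0.9]
opening: -0.0001
```

```bash
python3 snap.py 4; python3 ang.py
```

```text
3.35 [0.4857 0.0501 0.0534] jaw yaw 16.74 [-0.11  0.18  0.86]
cam [0.467 0.113 0.179]
top {'L': (np.float64(-295.7759891938123), 735), 'R': (np.float64(-178.31615550787728), 436)}
side {'L': (np.float64(-187.87301923512948), 498), 'R': (np.float64(-180.24386640749904), 366)}
```

View pics/w4.png

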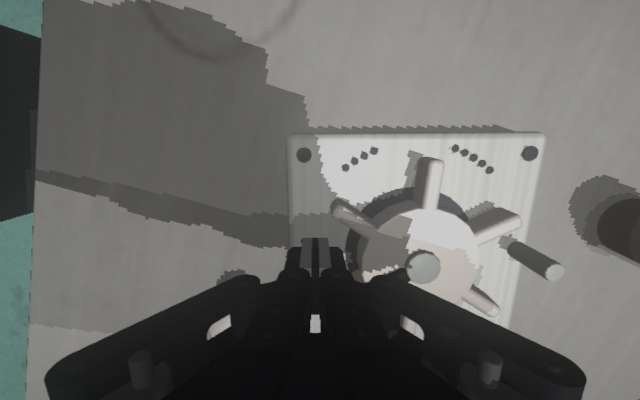

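View pics/s4.png

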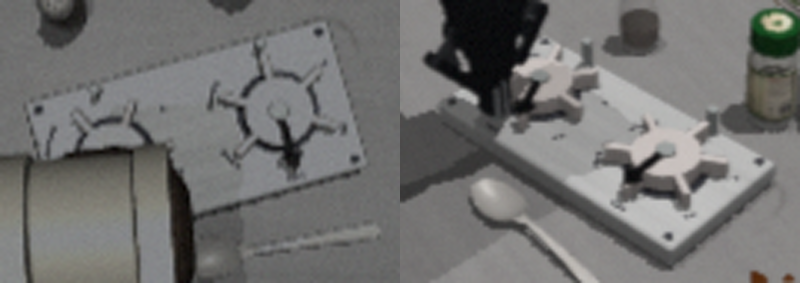

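The finger is down in the gap. I'll push one click along the arc.

Call:
jog_arm --deltas '[{"x": 1,"y": -5,"z": 0,"twist": 0,"fingers": 0},{"x": 2,"y": -10,"z": 0,"twist": 0,"fingers": 0},{"x": 4,"y": -15,"z": 0,"twist": 0,"fingers": 0},{"x": 7,"y": -20,"z": 0,"twist": 0,"fingers": 0},{"x": 11,"y": -25,"z": 0,"twist": 0,"fingers": 0},{"x": 15,"y": -29,"z": 0,"twist": 0,"fingers": 0},{"x": 15,"y": -29,"z": 0,"twist": 0,"fingers": 0}]'

```text
time: 4.3
ee_pos: [0.5021, 0.0206, 0.0545]
tcp_rot: [64.6, 89.9, -8.7]
wrist_force: [-0.5, -0.3, 0.1]
opening: -0.0001
```

```bash
python3 snap.py 5; python3 ang.py
```

```text
4.3 [0.5021 0.0206 0.0545] jaw yaw 16.7 [-0.5  -0.28  0.11]
cam [0.483 0.084 0.18 ]
top {'L': (np.float64(-13.456582932907963), 505), 'R': (np.float64(-178.3516504218389), 436)}
side {'L': (np.float64(-230.95024300804369), 4942), 'R': (np.float64(-180.07494058452994), 367)}
```

View pics/w5.png

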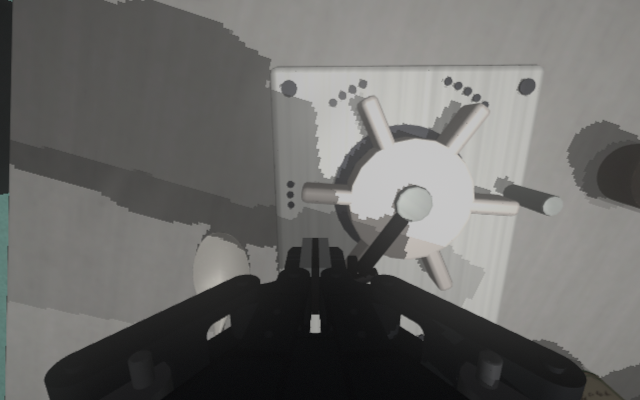

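View pics/s5.png

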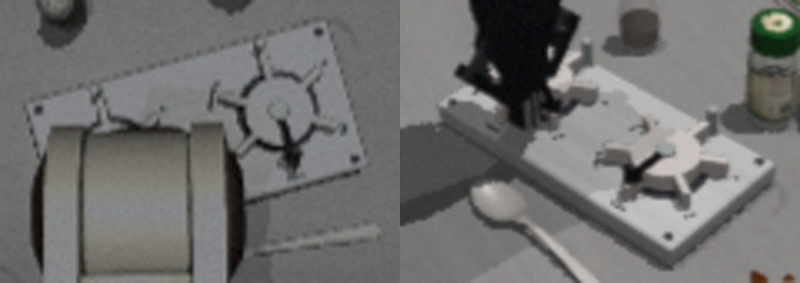

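The wheel clicked to -120°: one tooth lines up with the peg and another with the 3-pip mark at (291,193). I'll lift, go back and recheck.

Call:
jog_arm --deltas '[{"x": 0,"y": 0,"z": 20,"twist": 0,"fingers": 0},{"x": 0,"y": 0,"z": 40,"twist": 0,"fingers": 0},{"x": -8,"y": 25,"z": 40,"twist": 0,"fingers": 0},{"x": -18,"y": 54,"z": 40,"twist": 0,"fingers": 0},{"x": -18,"y": 54,"z": 40,"twist": 0,"fingers": 0},{"x": -18,"y": 54,"z": 40,"twist": 0,"fingers": 0}]'

```text
time: 5.15
ee_pos: [0.4833, 0.0758, 0.0946]
tcp_rot: [64.5, 89.9, -8.7]
wrist_force: [0.3, -0.1, 0.0]
opening: 0.0002
```

```bash
python3 snap.py 6; python3 ang.py
```

```text
5.15 [0.4833 0.0758 0.0946] jaw yaw 16.85 [ 0.29 -0.1   0.03]
cam [0.464 0.139 0.22 ]
top {'L': (np.float64(-157.02081714866742), 1386), 'R': (np.float64(-178.08173995159385), 425)}
side {'L': (np.float64(-123.66720473931818), 261), 'R': (np.float64(-180.206084149593), 368)}
```

View pics/w6.png

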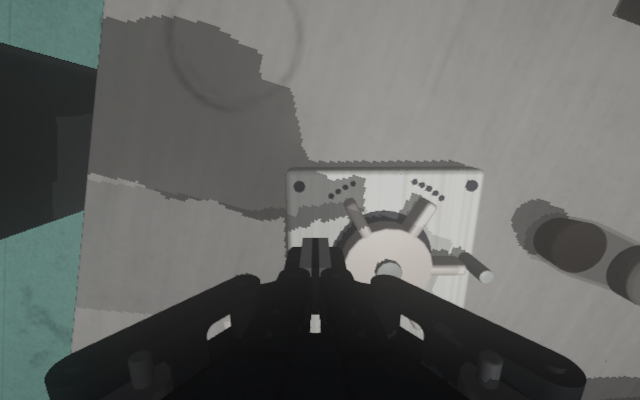

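View pics/s6.png

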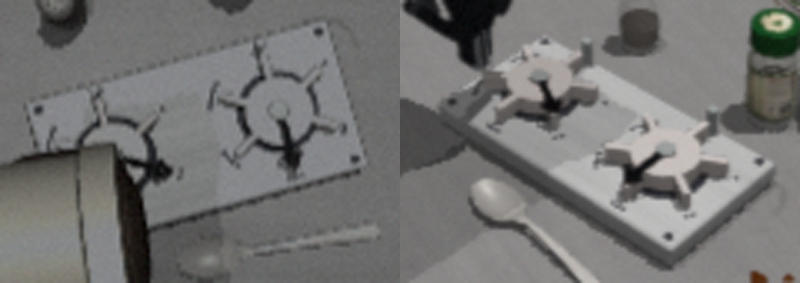

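Left arrow now reads about -122°, at the 2-pip mark. Second click: descend and push.

Call:
jog_arm --deltas '[{"x": 1,"y": -1,"z": -20,"twist": 0,"fingers": 0},{"x": 1,"y": -1,"z": -40,"twist": 0,"fingers": 0},{"x": 1,"y": -1,"z": -41,"twist": 0,"fingers": 0},{"x": 0,"y": -9,"z": -41,"twist": 0,"fingers": 0},{"x": 0,"y": -16,"z": -41,"twist": 0,"fingers": 0},{"x": 1,"y": -23,"z": -41,"twist": 0,"fingers": 0},{"x": 2,"y": -30,"z": -41,"twist": 0,"fingers": 0},{"x": 5,"y": -37,"z": -41,"twist": 0,"fingers": 0},{"x": 8,"y": -43,"z": -41,"twist": 0,"fingers": 0},{"x": 13,"y": -49,"z": -41,"twist": 0,"fingers": 0}]'

```text
time: 6.4
ee_pos: [0.4968, 0.0251, 0.0535]
tcp_rot: [59.9, 89.9, -13.4]
wrist_force: [0.1, -0.1, 1.1]
opening: 0.0
```

```bash
python3 snap.py 7
```

```text
6.4 [0.4968 0.0251 0.0535] jaw yaw 16.68 [ 0.05 -0.11  1.07]
cam [0.478 0.088 0.179]
```

View pics/w7.png

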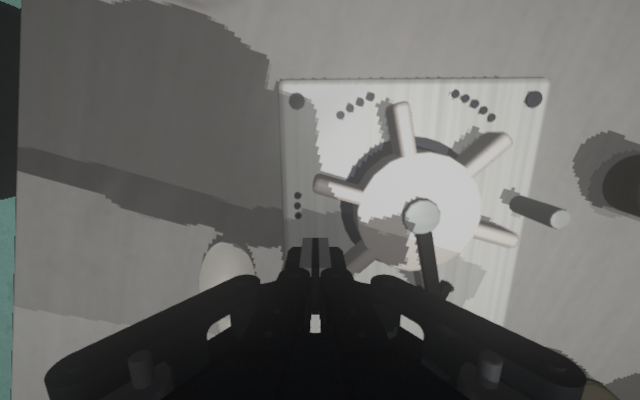

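The arrow is past half-way, pushed to about -75°. I'll finish the push, let it settle, lift and go back.

Call:
jog_arm --deltas '[{"x": 4,"y": -4,"z": 0,"twist": 0,"fingers": 0},{"x": 4,"y": -4,"z": 0,"twist": 0,"fingers": 0},{"x": 4,"y": -4,"z": 0,"twist": 0,"fingers": 0},{"x": 4,"y": -4,"z": 20,"twist": 0,"fingers": 0},{"x": 4,"y": -4,"z": 40,"twist": 0,"fingers": 0},{"x": -5,"y": 22,"z": 41,"twist": 0,"fingers": 0},{"x": -13,"y": 50,"z": 41,"twist": 0,"fingers": 0},{"x": -13,"y": 50,"z": 41,"twist": 0,"fingers": 0},{"x": -13,"y": 50,"z": 41,"twist": 0,"fingers": 0}]'

```text
time: 7.45
ee_pos: [0.4837, 0.0757, 0.0944]
tcp_rot: [52.4, 89.9, -20.8]
wrist_force: [-1.0, -0.5, -0.5]
opening: -0.0002
```

```bash
python3 snap.py 8;python3 ang.py
```

```text
7.45 [0.4837 0.0757 0.0944] jaw yaw 16.74 [-1.01 -0.51 -0.51]
cam [0.464 0.139 0.22 ]
top {'L': (np.float64(-146.97634154280112), 1408), 'R': (np.float64(-178.4511193342231), 437)}
side {'L': (np.float64(-60.72562028634553), 409), 'R': (np.float64(-180.20985431298848), 376)}
```

View pics/s8.png

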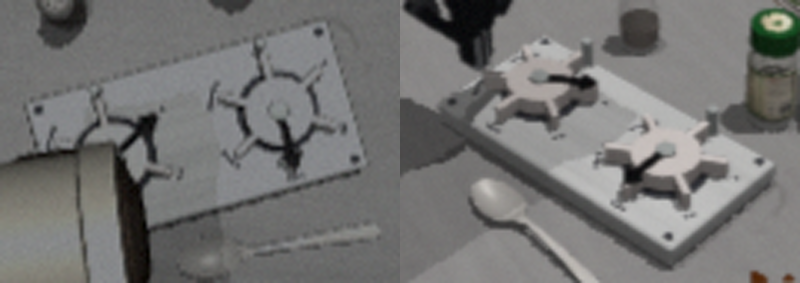

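View pics/w8.png

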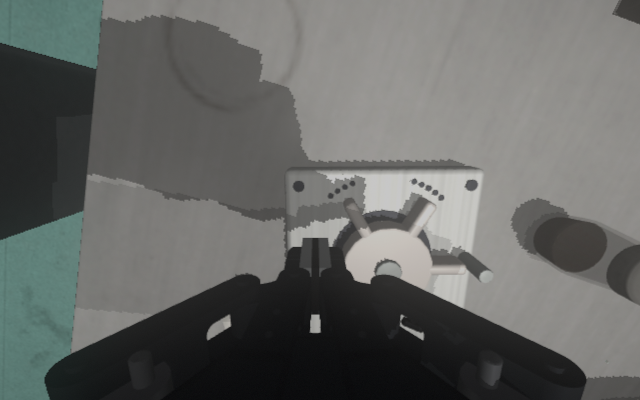

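The left arrow is at -61°, with one click to go. Same push again.

Call:
jog_arm --deltas '[{"x": 1,"y": -1,"z": -20,"twist": 0,"fingers": 0},{"x": 1,"y": -1,"z": -40,"twist": 0,"fingers": 0},{"x": 1,"y": -1,"z": -41,"twist": 0,"fingers": 0},{"x": 0,"y": -9,"z": -41,"twist": 0,"fingers": 0},{"x": 0,"y": -16,"z": -41,"twist": 0,"fingers": 0},{"x": 1,"y": -23,"z": -41,"twist": 0,"fingers": 0},{"x": 2,"y": -30,"z": -41,"twist": 0,"fingers": 0},{"x": 5,"y": -37,"z": -41,"twist": 0,"fingers": 0},{"x": 8,"y": -43,"z": -41,"twist": 0,"fingers": 0},{"x": 13,"y": -49,"z": -41,"twist": 0,"fingers": 0}]'

```text
time: 8.7
ee_pos: [0.4972, 0.025, 0.0533]
tcp_rot: [45.3, 89.9, -28.1]
wrist_force: [-0.5, 0.3, -0.4]
opening: -0.0001
```

Call:
jog_arm --deltas '[{"x": 4,"y": -4,"z": 0,"twist": 0,"fingers": 0},{"x": 4,"y": -4,"z": 0,"twist": 0,"fingers": 0},{"x": 4,"y": -4,"z": 0,"twist": 0,"fingers": 0},{"x": 4,"y": -4,"z": 20,"twist": 0,"fingers": 0},{"x": 4,"y": -4,"z": 50,"twist": 0,"fingers": 0},{"x": -35,"y": -4,"z": 90,"twist": 0,"fingers": 0},{"x": -70,"y": -4,"z": 100,"twist": 0,"fingers": 0},{"x": -80,"y": -4,"z": 100,"twist": 0,"fingers": 0},{"x": -80,"y": -4,"z": 100,"twist": 0,"fingers": 0}]'

```text
time: 9.6
ee_pos: [0.4167, 0.0212, 0.1538]
tcp_rot: [59.5, 89.8, -13.9]
wrist_force: [-0.1, -0.6, 0.2]
opening: -0.0002
```

```bash
python3 snap.py 9;python3 ang.py
```

```text
9.6 [0.4167 0.0212 0.1538] jaw yaw 16.61 [-0.12 -0.58  0.19]
cam [0.397 0.085 0.279]
top {'L': (np.float64(-359.0787516901197), 443), 'R': (np.float64(-178.3991105850181), 432)}
side {'L': (np.float64(-358.3495210869159), 284), 'R': (np.float64(-180.18307037687526), 373)}
```

View pics/s9.png

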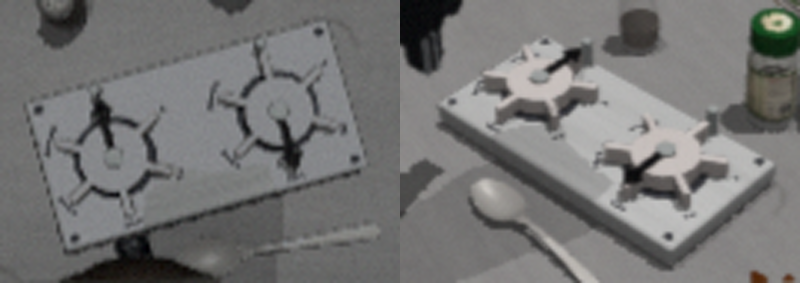

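View pics/w9.png

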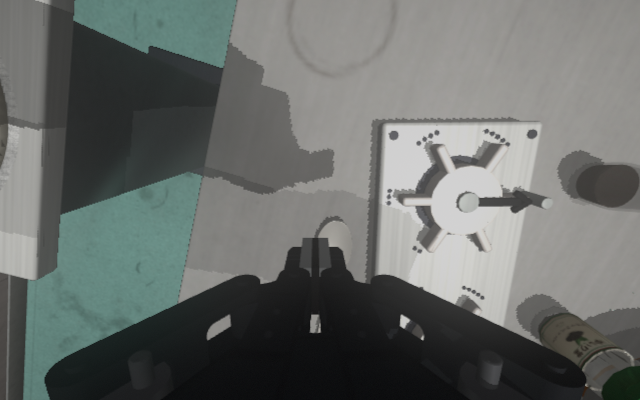

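Left wheel is at zero, within 1-2° in both views, and the counter hasn't moved. On to the right wheel.

Call:
jog_arm --deltas '[{"x": 35,"y": -30,"z": 0,"twist": 0,"fingers": 0},{"x": 70,"y": -60,"z": 0,"twist": 0,"fingers": 0},{"x": 105,"y": -88,"z": -20,"twist": 0,"fingers": 0},{"x": 112,"y": -91,"z": -50,"twist": 0,"fingers": 0},{"x": 112,"y": -91,"z": -59,"twist": 0,"fingers": 0},{"x": 112,"y": -91,"z": -59,"twist": 0,"fingers": 0},{"x": 112,"y": -91,"z": -59,"twist": 0,"fingers": 0}]'

```text
time: 10.55
ee_pos: [0.5295, -0.0695, 0.0943]
tcp_rot: [5.3, 89.9, -68.1]
wrist_force: [0.3, -0.1, 0.9]
opening: 0.0002
```

```bash
python3 snap.py 10;python3 ang.py
```

```text
10.55 [ 0.5295 -0.0695  0.0943] jaw yaw 16.63 [ 0.26 -0.14  0.9 ]
cam [ 0.511 -0.006  0.22 ]
top {'L': (np.float64(-359.08511405592526), 442), 'R': (np.float64(-340.72609556545115), 49)}
side {'L': (np.float64(-58.80650062272338), 2337), 'R': (np.float64(-180.24241039745573), 418)}
```

View pics/w10.png

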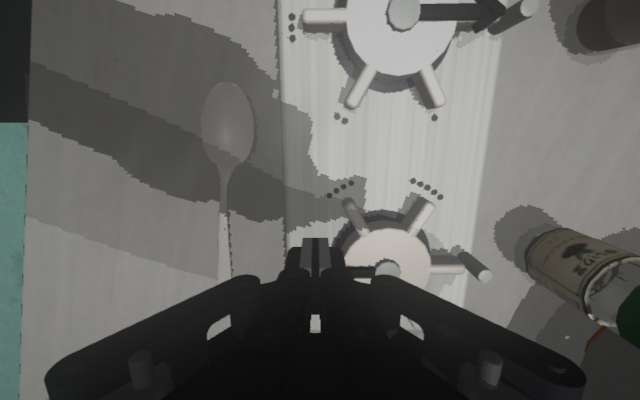

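View pics/s10.png

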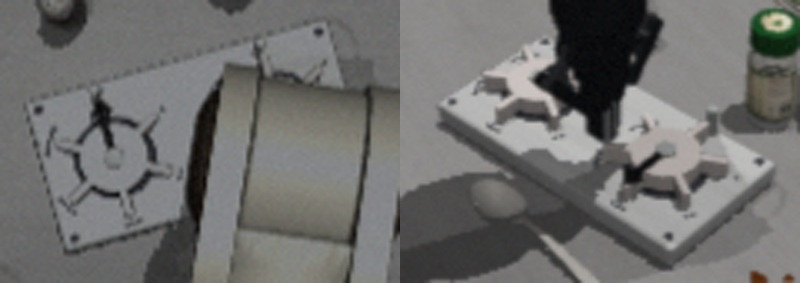

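The wrist view looks the same as it did for the left wheel (hub at (388,270), peg at (478,270)), and the arrow sits at the 3-pip side. I'll run the same push sequence.

Call:
jog_arm --deltas '[{"x": 0,"y": 0,"z": -20,"twist": 0,"fingers": 0},{"x": 0,"y": 0,"z": -40,"twist": 0,"fingers": 0},{"x": 0,"y": 0,"z": -41,"twist": 0,"fingers": 0},{"x": -1,"y": -8,"z": -41,"twist": 0,"fingers": 0},{"x": -1,"y": -15,"z": -41,"twist": 0,"fingers": 0},{"x": 0,"y": -22,"z": -41,"twist": 0,"fingers": 0},{"x": 1,"y": -29,"z": -41,"twist": 0,"fingers": 0},{"x": 4,"y": -36,"z": -41,"twist": 0,"fingers": 0},{"x": 7,"y": -42,"z": -41,"twist": 0,"fingers": 0},{"x": 12,"y": -48,"z": -41,"twist": 0,"fingers": 0}]'

```text
time: 11.8
ee_pos: [0.5422, -0.1184, 0.0538]
tcp_rot: [38.6, 89.9, -34.8]
wrist_force: [0.0, 0.5, -0.3]
opening: -0.0001
```

Call:
jog_arm --deltas '[{"x": 4,"y": -4,"z": 0,"twist": 0,"fingers": 0},{"x": 4,"y": -4,"z": 0,"twist": 0,"fingers": 0},{"x": 4,"y": -4,"z": 0,"twist": 0,"fingers": 0},{"x": 4,"y": -4,"z": 20,"twist": 0,"fingers": 0},{"x": 4,"y": -4,"z": 40,"twist": 0,"fingers": 0},{"x": -5,"y": 22,"z": 41,"twist": 0,"fingers": 0},{"x": -13,"y": 49,"z": 41,"twist": 0,"fingers": 0},{"x": -13,"y": 49,"z": 41,"twist": 0,"fingers": 0},{"x": -13,"y": 49,"z": 41,"twist": 0,"fingers": 0}]'

```text
time: 12.7
ee_pos: [0.5291, -0.0689, 0.095]
tcp_rot: [38.2, 89.8, -35.1]
wrist_force: [-0.4, -0.3, -0.4]
opening: 0.0
```

```bash
python3 snap.py 11;python3 ang.py
```

```text
12.7 [ 0.5291 -0.0689  0.095 ] jaw yaw 16.68 [-0.41 -0.25 -0.4 ]
cam [ 0.51  -0.005  0.22 ]
top {'L': (np.float64(-359.0786841344963), 437), 'R': (np.float64(-343.6082905187062), 71)}
side {'L': (np.float64(-58.99226667327616), 2412), 'R': (np.float64(-121.53625399370515), 367)}
```

View pics/s11.png

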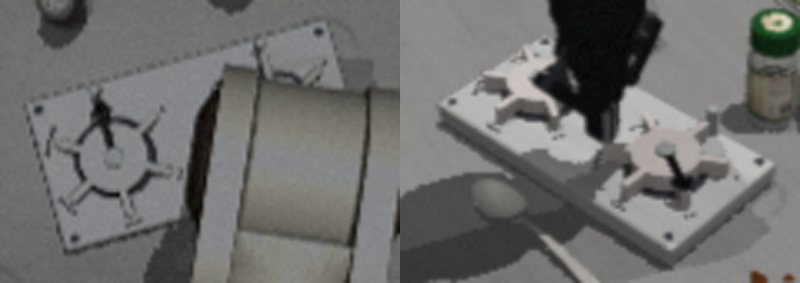

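View pics/w11.png

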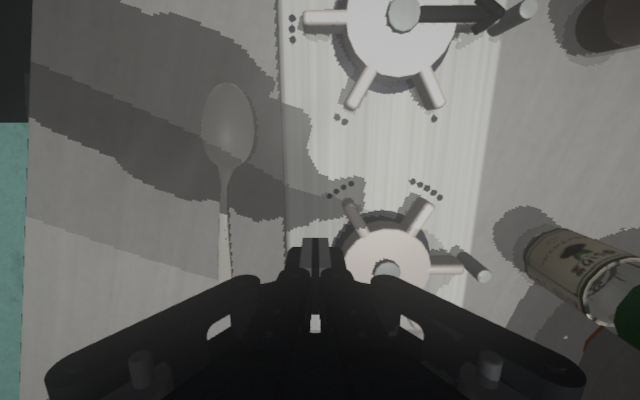

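The right arrow is at -121°, 2 clicks to go.

Call:
jog_arm --deltas '[{"x": 0,"y": 0,"z": -20,"twist": 0,"fingers": 0},{"x": 0,"y": 0,"z": -40,"twist": 0,"fingers": 0},{"x": 0,"y": 0,"z": -41,"twist": 0,"fingers": 0},{"x": -1,"y": -8,"z": -41,"twist": 0,"fingers": 0},{"x": -1,"y": -15,"z": -41,"twist": 0,"fingers": 0},{"x": 0,"y": -22,"z": -41,"twist": 0,"fingers": 0},{"x": 1,"y": -29,"z": -41,"twist": 0,"fingers": 0},{"x": 4,"y": -36,"z": -41,"twist": 0,"fingers": 0},{"x": 7,"y": -42,"z": -41,"twist": 0,"fingers": 0},{"x": 12,"y": -48,"z": -41,"twist": 0,"fingers": 0}]'

```text
time: 13.95
ee_pos: [0.5415, -0.1187, 0.0537]
tcp_rot: [30.8, 89.9, -42.7]
wrist_force: [-0.6, 0.6, -0.2]
opening: 0.0002
```

Call:
jog_arm --deltas '[{"x": 4,"y": -5,"z": 0,"twist": 0,"fingers": 0},{"x": 4,"y": -5,"z": 0,"twist": 0,"fingers": 0},{"x": 4,"y": -5,"z": 0,"twist": 0,"fingers": 0},{"x": 4,"y": -5,"z": 20,"twist": 0,"fingers": 0},{"x": 4,"y": -5,"z": 40,"twist": 0,"fingers": 0},{"x": -5,"y": 22,"z": 41,"twist": 0,"fingers": 0},{"x": -13,"y": 49,"z": 41,"twist": 0,"fingers": 0},{"x": -13,"y": 49,"z": 41,"twist": 0,"fingers": 0},{"x": -13,"y": 49,"z": 41,"twist": 0,"fingers": 0}]'

```text
time: 14.85
ee_pos: [0.5285, -0.0692, 0.0949]
tcp_rot: [32.1, 89.8, -41.3]
wrist_force: [0.1, -0.5, -0.6]
opening: 0.0
```

```bash
python3 snap.py 12;python3 ang.py
```

```text
14.85 [ 0.5285 -0.0692  0.0949] jaw yaw 16.62 [ 0.06 -0.49 -0.64]
cam [ 0.509 -0.006  0.22 ]
top {'L': (np.float64(-359.0245598628868), 432), 'R': (np.float64(-343.76850292392504), 70)}
side {'L': (np.float64(-61.08315624655489), 2421), 'R': (np.float64(-61.131929303105494), 477)}
```

View pics/s12.png

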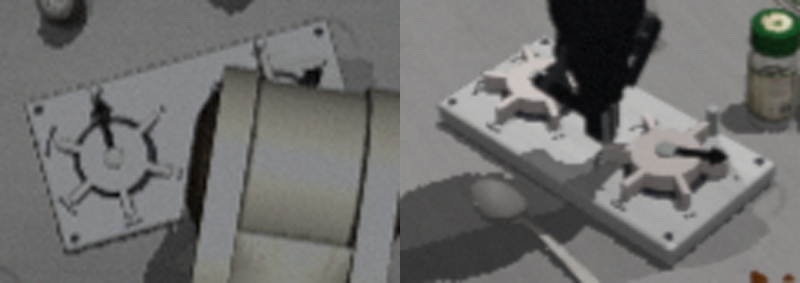

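The right arrow is at -61°, so this is the last click; then I retreat.

Call:
jog_arm --deltas '[{"x": 0,"y": 0,"z": -20,"twist": 0,"fingers": 0},{"x": 0,"y": 0,"z": -40,"twist": 0,"fingers": 0},{"x": 0,"y": 0,"z": -41,"twist": 0,"fingers": 0},{"x": -1,"y": -8,"z": -41,"twist": 0,"fingers": 0},{"x": -1,"y": -15,"z": -41,"twist": 0,"fingers": 0},{"x": 0,"y": -22,"z": -41,"twist": 0,"fingers": 0},{"x": 1,"y": -29,"z": -41,"twist": 0,"fingers": 0},{"x": 4,"y": -36,"z": -41,"twist": 0,"fingers": 0},{"x": 7,"y": -42,"z": -41,"twist": 0,"fingers": 0},{"x": 12,"y": -48,"z": -41,"twist": 0,"fingers": 0}]'

```text
time: 16.1
ee_pos: [0.5408, -0.1189, 0.0536]
tcp_rot: [22.6, 89.9, -50.9]
wrist_force: [-0.7, 1.3, 0.8]
opening: 0.0003
```

Call:
jog_arm --deltas '[{"x": 4,"y": -4,"z": 0,"twist": 0,"fingers": 0},{"x": 4,"y": -4,"z": 0,"twist": 0,"fingers": 0},{"x": 4,"y": -4,"z": 0,"twist": 0,"fingers": 0},{"x": 4,"y": -4,"z": 20,"twist": 0,"fingers": 0},{"x": 4,"y": -4,"z": 50,"twist": 0,"fingers": 0},{"x": -35,"y": -4,"z": 90,"twist": 0,"fingers": 0},{"x": -80,"y": -4,"z": 120,"twist": 0,"fingers": 0},{"x": -120,"y": -4,"z": 150,"twist": 0,"fingers": 0},{"x": -150,"y": -4,"z": 150,"twist": 0,"fingers": 0},{"x": -150,"y": -4,"z": 150,"twist": 0,"fingers": 0}]'

```text
time: 17.1
ee_pos: [0.3883, -0.1228, 0.2062]
tcp_rot: [39.7, 89.7, -33.8]
wrist_force: [0.7, -0.2, 0.4]
opening: 0.0001
```

```bash
python3 snap.py 13;python3 ang.py
```

```text
17.1 [ 0.3883 -0.1228  0.2062] jaw yaw 16.45 [ 0.73 -0.23  0.39]
cam [ 0.369 -0.059  0.331]
top {'L': (np.float64(-358.9104999629679), 426), 'R': (np.float64(-1.0614181938397564), 434)}
side {'L': (np.float64(-358.2753889666732), 279), 'R': (np.float64(-359.6959853028753), 346)}
```

View pics/s13.png

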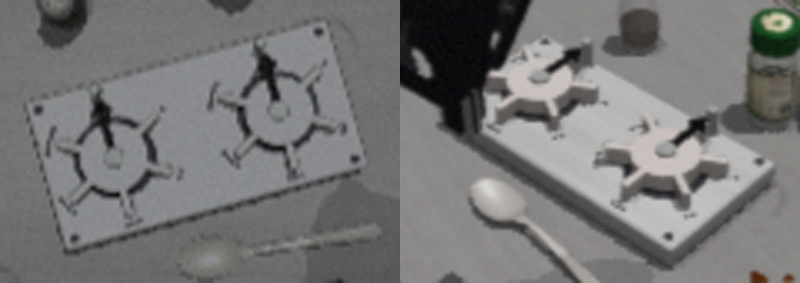

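Both arrows point at their pegs, within 2°, and the counter, spoon and shakers sit where they did. I'll idle briefly for settling, recheck and hand in.

Call:
jog_arm --deltas '[{"x": 0,"y": 0,"z": 0,"twist": 0,"fingers": 0},{"x": 0,"y": 0,"z": 0,"twist": 0,"fingers": 0},{"x": 0,"y": 0,"z": 0,"twist": 0,"fingers": 0},{"x": 0,"y": 0,"z": 0,"twist": 0,"fingers": 0},{"x": 0,"y": 0,"z": 0,"twist": 0,"fingers": 0},{"x": 0,"y": 0,"z": 0,"twist": 0,"fingers": 0},{"x": 0,"y": 0,"z": 0,"twist": 0,"fingers": 0},{"x": 0,"y": 0,"z": 0,"twist": 0,"fingers": 0}]'

```text
time: 18.15
ee_pos: [0.3912, -0.1228, 0.203]
tcp_rot: [9.0, 89.9, -64.5]
wrist_force: [0.2, -0.6, 0.3]
opening: 0.0004
```

```bash
python3 ang.py
python3 - <<'E'
from workcell import ticket
print(ticket.job_done())
E
```

```text
top {'L': (np.float64(-359.1300082768305), 425), 'R': (np.float64(-1.0354080517220154), 437)}
side {'L': (np.float64(-358.3712062765631), 279), 'R': (np.float64(-359.734647109333), 348)}
the job is handed in; nothing more can be done
None
```

Both wheels are back at zero and the job is handed in. I used the shut fingertips to push each wheel anticlockwise in three pushes, checking the arrow after each one.

- **Final check:** after a short settling wait, the top and side views put both arrows within 2° of their pegs. The left read about +1 to +2° and the right about -1 to 0°. The readings did not change over that last second.
- **Surroundings:** by eye, the counter, spoon, salt shaker and pepper jar had not moved. I did not check the timer and the dish in the last pictures. The arm finished clear of everything, and the job took about 18 s of the 72 s.
- **What disagreed:** the left wheel started at about -156°, between two clicks, not on a click as the text says. The first push moved it to the two-to-go click at -120°, and after that both wheels seated normally.
- **Measurement differences:** the wrist camera placed the left hub about 4 mm off the other two views in y, so I used a position about 1 mm towards the wrist reading.

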